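# Find the case with the loose steel ball and hold it out

## Task

One of the three sealed metal cases on the games table has the loose steel ball in it: lift them and shake or rock each one hard end to end, to and fro a few times, until you find the one that rattles, standing any silent case you lifted back upright on the table. Hold the rattling case out level over the round tray on the far side, about 15 cm above the table, and finish still holding it there, without letting go. Leave the cup, brush, chalk and coasters alone.

Things in the scene. Friction and masses are not known exactly. Their poses are not given: they have to be found in the camera images.
- case_a: One of three sealed metal cases that look alike: closed aluminium box with dark straps and seam, 130 mm long (x), 60 wide (y), 52 high; origin at the centre of its underside, z up. 0.27 to 0.79 kg, at random: weight alone does not tell which rattles. Grasp across the 60 mm width from above, 40 to 60 N. Any one of the three may hold the ball.
- case_b: Second of the three alike cases, same sizes and origin as case_a. Exactly one of the three holds a loose steel ball (0.16 kg, 34 mm across) that rolls 86 mm along the case; it knocks against the ends when the case is rocked end over end by 0.25 rad or more, or shaken lengthwise with strokes over 100 mm. In the other two nothing moves.
- case_c: Third of the three alike cases, same sizes and origin as case_a. The cases stand in a row across the table in random order, each turned by up to 0.5 rad from pointing straight ahead.
- tray: Low round dark wooden tray with a grey inlay, 120 mm across and 6 mm high, fixed on the far side of the table. Origin at the centre of its underside.
- tumbler: Bystander: white cup, 72 mm across, 95 mm high; origin at the centre of its underside.
- brush: Bystander: table brush lying on the felt, under 300 mm long, its length along its x; origin near its middle, underneath.
- chalk: Bystander: blue cube of cue chalk, 22 mm; origin at the centre of its underside.
- coasters: Bystander: round stack of cork coasters, 90 mm across, 16 mm high; origin at the centre of its underside.
There are look-alikes about, which are no part of the job. What is shaped like the case_a but green, orange or purple is not meant.

How it is judged:
On the way, in this order (a step that is already met when the one before it is completed fails the run):
1. the case with the loose ball is lifted in the fingers and shaken or rocked so that its ball runs to one end (+x) (((distance between ball_center and case_a_mid below 0.075 m and height (world z) of case_a above 0.02 m and contact force between case_a and the fingers above 2 N and x of ball_center in the frame of case_a above 0.025 m) or (distance between ball_center and case_b_mid below 0.075 m and height (world z) of case_b above 0.02 m and contact force between case_b and the fingers above 2 N and x of ball_center in the frame of case_b above 0.025 m) or (distance between ball_center and case_c_mid below 0.075 m and height (world z) of case_c above 0.02 m and contact force between case_c and the fingers above 2 N and x of ball_center in the frame of case_c above 0.025 m))).
2. and then, still lifted, to the other end (-x) (((distance between ball_center and case_a_mid below 0.075 m and height (world z) of case_a above 0.02 m and contact force between case_a and the fingers above 2 N and x of ball_center in the frame of case_a below -0.025 m) or (distance between ball_center and case_b_mid below 0.075 m and height (world z) of case_b above 0.02 m and contact force between case_b and the fingers above 2 N and x of ball_center in the frame of case_b below -0.025 m) or (distance between ball_center and case_c_mid below 0.075 m and height (world z) of case_c above 0.02 m and contact force between case_c and the fingers above 2 N and x of ball_center in the frame of case_c below -0.025 m))).
At the end, for the whole second after the job is handed in: The case with the ball is held in the fingers, still, level within 0.2 rad, its underside 90 to 220 mm above the table and its centre within 40 mm sideways of the tray's centre; the other two cases stand upright on the table, at rest, touching neither the arm nor the held case (((distance between ball_center and case_a_mid below 0.075 m and horizontal distance between case_a and tray below 0.04 m and height (world z) of case_a between 0.09 and 0.22 m and angle between case_a's own z axis and vertical below 0.2 rad and linear speed of case_a below 0.05 m/s and contact force between case_a and the fingers above 4 N and height (world z) of case_b between -0.008 and 0.008 m and angle between each of case_b, case_c's own z axis and vertical below 0.1 rad and linear speed of each of case_b, case_c below 0.03 m/s and contact force between each of case_b, case_c and the arm below 0.1 N and contact force between each of case_b, case_c and case_a below 0.1 N and height (world z) of case_c between -0.008 and 0.008 m) or (distance between ball_center and case_b_mid below 0.075 m and horizontal distance between case_b and tray below 0.04 m and height (world z) of case_b between 0.09 and 0.22 m and angle between case_b's own z axis and vertical below 0.2 rad and linear speed of case_b below 0.05 m/s and contact force between case_b and the fingers above 4 N and height (world z) of case_a between -0.008 and 0.008 m and angle between each of case_a, case_c's own z axis and vertical below 0.1 rad and linear speed of each of case_a, case_c below 0.03 m/s and contact force between each of case_a, case_c and the arm below 0.1 N and contact force between each of case_a, case_c and case_b below 0.1 N and height (world z) of case_c between -0.008 and 0.008 m) or (distance between ball_center and case_c_mid below 0.075 m and horizontal distance between case_c and tray below 0.04 m and height (world z) of case_c between 0.09 and 0.22 m and angle between case_c's own z axis and vertical below 0.2 rad and linear speed of case_c below 0.05 m/s and contact force between case_c and the fingers above 4 N and height (world z) of case_a between -0.008 and 0.008 m and angle between each of case_a, case_b's own z axis and vertical below 0.1 rad and linear speed of each of case_a, case_b below 0.03 m/s and contact force between each of case_a, case_b and the arm below 0.1 N and contact force between each of case_a, case_b and case_c below 0.1 N and height (world z) of case_b between -0.008 and 0.008 m))); the arm keeps its last pose, push and grip.
It fails at once if a bystander is moved by more than 30 mm (distance of any of tumbler, brush, chalk, coasters from where it was at the start of the episode above 0.03 m).
It also fails if it takes over 72 s, if anything falls off the work surface, if the arm or the gripper's body presses on something with over 40 N, if the wrist force passes 120 N, or if a joint passes its speed limit or range.

## Robot

A 7-joint arm with a two-finger parallel gripper is mounted at the origin on the work surface. World frame = base frame: x ahead of the robot, y to its left, z up, the work surface at z = 0. Lengths are in m, angles in rad, forces in N, time in s.
With the tool pointing down it reaches from about 0.425 to 1.025 m from the base axis. Payload 9.4 kg.
Tool frame: the origin (TCP) lies midway between the tips of the shut fingers; the grasp point (between the pads) lies 19 mm behind it; z points along the fingers, y is the direction in which the jaws open and shut (so a half turn about z gives the same grasp; the last joint's range is limited). The gripper opens to 85 mm and grips with 20 to 120 N. Pads are 22 mm wide; open, the fingers measure 114 mm over their backs; the gripper's body (76 mm by 85 mm) begins 54 mm behind the grasp point. The pads swing forward as they close: fully open they stand 13 mm farther back than shut.
Start: joints at [1.059, 0.599, -0.003, 1.599, 0.002, 0.943, -0.08], TCP at [0.305, -0.658, 0.231] pointing down, gripper open.
Joint ranges: [-2.57, 2.57], [-0.35, 1.97], [-1.29, 1.29], [0.11, 2.56], [-1.05, 4.19], [0.11, 1.86], [-2.63, 2.63]. Speed limits (rad/s): [2.22, 2.22, 3.01, 3.01, 3.14, 3.14, 3.14].

## Interface

Orientations are given as [roll, pitch, yaw] about the fixed x, y, z axes, in that order (R = Rz(yaw) Ry(pitch) Rx(roll)).
In Python, from workcell import get_state, imaging, hand_in gives the robot as it stands.
- The arm moves only by the tool arm_command, never from a script. Its argument "increments" is a list of rows, each an object with "grip": the opening, from -1 (shut) to 1 (fully open); "translation": the shift along the tool's x, y, z each as a share of 200 mm, from -1 to 1, a list of three; "angular": the turn, a rotation vector about the tool's x, y, z each as a share of 360 degrees, from -1 to 1, a list of three. A call has 1 to 8 rows; each row is the pose to reach, as a shift and turn from the pose measured when the call began, along the tool's axes at that moment, turning the shorter way round; what a row does not reach only later rows make up. A row lasts 1/12 s, in which the tool goes at most 41.7 mm and 7.16 degrees, less where a joint would pass 70% of its speed; a pose out of reach is approached as far as the arm can. A call with a number of a shift or a turn outside -1 to 1 is refused whole. A call with a gripper value outside its range is refused whole. The fingers move at their own pace and stop on an object; "newtons" is the grip in N (left out, the last holds). Time passes only in rows, so rows that repeat a pose let the fingers close. It gives the time, the measured TCP pose, the force and the opening at its end, in the units of the state.
- get_state(): the state, without advancing time (a new reading comes with each control period).
- imaging.snapshot(name): name is "scene" or "top" or "wrist"; returns the picture (400x640x3 uint8, red, green, blue); there is no depth.
- imaging.get_calibration(name): a dict with "intrinsics" (3x3 intrinsics, pixels), "pose" (4x4, takes a point from camera to world coordinates); the wrist camera has in their place "T_tool_cam" (4x4, takes a point from camera to tool coordinates, whose origin is the TCP and whose axes are the flange's). Camera axes: x right, y down, z forward; pixel columns grow to the right and rows downward; lengths in m; the calibration is good to about 2 mm. A picture is of the moment at which its call begins: read the wrist's pose just before it. get_calibration takes no time and is no camera call.
- hand_in(): hands the job in, once; it reports no verdict.
The state is a dict: "clock": time; "joint_pos": joint angles; "qvel": joint speeds; "effort": joint torques, N m; "ee_pos": TCP position; "eef_rot": TCP orientation; "wrist_force": force on the tool from outside, world axes, zero at the start; "wrist_torque": the same for the moment, N m; "opening": finger opening in m.
Only numpy, scipy, OpenCV 4.12 (cv2) and the standard library are available. Lean on these libraries where they do the work, as an engineer would, in place of code of your own. Each camera call takes 0.05 s, during which the arm holds its last target.

## Working session

There is one attempt and no reset: what is moved stays moved. The work goes in short steps, Python scripts to look and compute and a tool call to move; the robot and the scene stay as the last step left them, time stands still between calls to the robot, and variables do not carry over. Pictures are saved under pics/ and viewed, and the job is handed in when it is done.

Besides the shell and the picture viewer there is one more tool, called after ">>>" by a JSON object that holds its "name" and its "arguments". arm_command: Moves the arm, as the interface text tells. Its arguments: {"type":"object","properties":{"increments":{"type":"array"},"newtons":{"type":"number"}},"required":["increments"]}

```bash
mkdir -p pics; ls; python3 - <<'E'
from workcell import get_state, imaging
import cv2
print(get_state())
for n in ("scene","top"):
    im=imaging.snapshot(n); cv2.imwrite(f"pics/{n}0.png",im[:,:,::-1])
    c=imaging.get_calibration(n); print(n,c)
print(imaging.get_calibration("wrist"))
E
```

```text
pics
{'clock': 0.0, 'joint_pos': array([ 1.05929028,  0.60013613, -0.00254248,  1.60011341,  0.00181586,
        0.94289156, -0.0798205 ]), 'qvel': array([ 0.00042988, -0.00021995,  0.00055951, -0.00152704,  0.00046766,
       -0.00100508,  0.00055945]), 'effort': array([-2.06362429e-04, -7.76444149e+01,  1.56479225e+00, -2.58008426e+01,
        1.22515301e-02,  8.93005519e-03, -3.65647293e-05]), 'ee_pos': array([ 0.30518273, -0.65713148,  0.2304149 ]), 'eef_rot': array([-3.14005394e+00,  1.55158747e-04,  4.34852847e-01]), 'wrist_force': array([-0.0297904 , -0.06516436,  0.52309136]), 'wrist_torque': array([-0.03166889,  0.00019345, -0.00028366]), 'opening': 0.085475546145538}
scene {'intrinsics': array([[362.01667363,   0.        , 323.93147921],
       [  0.        , 362.01667363, 194.22345114],
       [  0.        ,   0.        ,   1.        ]]), 'pose': array([[ 0.02511391,  0.67640355, -0.73610294,  1.2270957 ],
       [ 0.99957182, -0.00593072,  0.02865305, -0.00331852],
       [ 0.0150154 , -0.73650734, -0.67626287,  0.63556854],
       [ 0.        ,  0.        ,  0.        , 
[... 269 characters left out ...]
.99966568, -0.00978787,  0.02393175, -0.00687949],
       [-0.021837  , -0.17600138, -0.98414768,  1.14969895],
       [ 0.        ,  0.        ,  0.        ,  1.        ]])}
{'intrinsics': array([[359.31264094,   0.        , 326.60932625],
       [  0.        , 359.31264094, 199.79938759],
       [  0.        ,   0.        ,   1.        ]]), 'T_tool_cam': array([[ 9.64429166e-04, -9.52857271e-01, -3.03417353e-01,
         7.77838153e-02],
       [ 9.99999533e-01,  9.01473887e-04,  3.47550221e-04,
        -3.40295600e-05],
       [-5.76429342e-05, -3.03417547e-01,  9.52857696e-01,
        -1.42193484e-01],
       [ 0.00000000e+00,  0.00000000e+00,  0.00000000e+00,
         1.00000000e+00]])}
```

View pics/scene0.png

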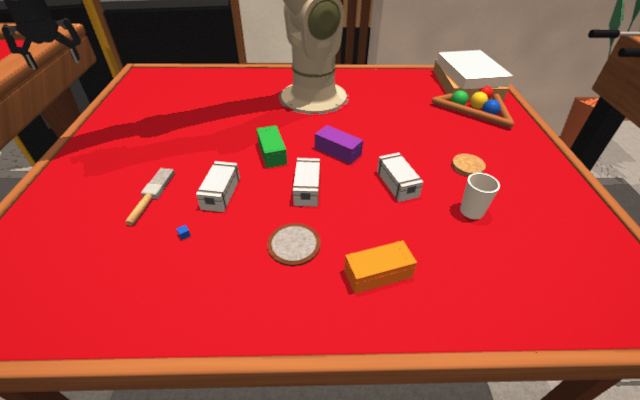

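View pics/top0.png

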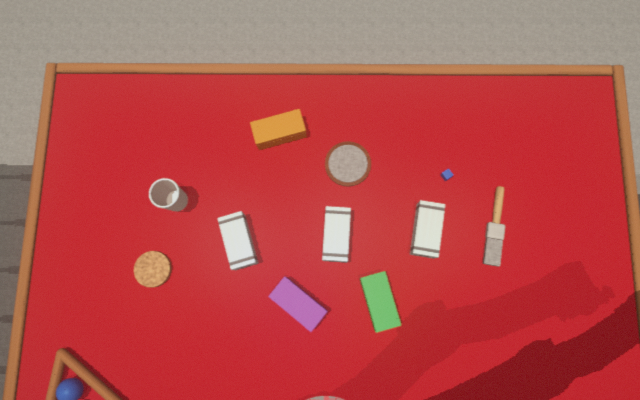

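The top view shows the three white cases at about (237,241), (337,234) and (429,229), the tray at (348,164), the cup at (168,195), the coasters at (152,269), the chalk at (447,174) and the brush at (496,228). Next I'll measure them.

```bash
cat > h.py <<'E'
import numpy as np,cv2
from workcell import get_state, imaging
from scipy.spatial.transform import Rotation as R
def ray(n,uv,z):
    c=imaging.get_calibration(n);K=c["intrinsics"];T=c["pose"]
    uv=np.atleast_2d(uv).astype(float)
    d=np.c_[(uv[:,0]-K[0,2])/K[0,0],(uv[:,1]-K[1,2])/K[1,1],np.ones(len(uv))]@T[:3,:3].T
    o=T[:3,3]; return o+d*((z-o[2])/d[:,2])[:,None]
def whites(im,n,z,tag=None):
    hsv=cv2.cvtColor(im,cv2.COLOR_RGB2HSV)
    m=((hsv[:,:,1]<70)&(hsv[:,:,2]>60)).astype(np.uint8)
    m=cv2.morphologyEx(m,cv2.MORPH_CLOSE,np.ones((7,7)))
    cs,_=cv2.findContours(m,cv2.RETR_EXTERNAL,cv2.CHAIN_APPROX_NONE)
    out=[]
    for c in cs:
        if 300<cv2.contourArea(c)<5000:
            W=ray(n,c[:,0,:],z)
            r=cv2.minAreaRect((W[:,:2]*1000).astype(np.float32))
            b=cv2.boxPoints(r); e=[b[1]-b[0],b[2]-b[1]]; L=max(e,key=np.linalg.norm)
            a=np.arctan2(L[1],L[0]); a=(a+np.pi/2)%np.pi-np.pi/2
            out.append((cv2.boundingRect(c),np.round(r[0],1),np.round(sorted(r[1]),1),round(float(a),3)))
    return out
E
python3 - <<'E'
from h import *
im=cv2.imread("pics/top0.png")[:,:,::-1].copy()
for o in whites(im,"top",.052): print(*o)
for nm,uv,z in [("tray",(348,164),.006),("chalk",(447,174),.02),("cup",(165,188),.095),("coast",(152,269),.016),("orange",(278,127),.052),("purple",(298,303),.052),("green",(381,301),.052),("brushtop",(500,188),.01),("brushbot",(493,262),.01)]:
    print(nm,np.round(ray("top",uv,z)[0],3))
print("tray scene",ray("scene",(294,243),.006))
E
```

```text
(484, 222, 21, 44) [ 490.8 -393.4] [ 40.7 100.8] -0.177
(218, 211, 39, 59) [492.1 222.6] [ 65.1 134.1] 0.305
(322, 206, 29, 56) [510.5 -18.1] [ 62.1 132.3] -0.053
(411, 201, 34, 57) [ 525.3 -238.1] [ 66.2 133.6] -0.155
(149, 178, 37, 32) [600.7 402.1] [72.3 95.3] 0.824
(329, 145, 39, 37) [687.2 -45.7] [92.4 94.2] -1.562
tray [ 0.697 -0.047  0.006]
chalk [ 0.669 -0.297  0.02 ]
cup [0.61  0.391 0.095]
coast [0.421 0.438 0.016]
orange [0.78  0.131 0.052]
purple [0.345 0.071 0.052]
green [ 0.352 -0.124  0.052]
brushtop [ 0.636 -0.432  0.01 ]
brushbot [ 0.449 -0.405  0.01 ]
tray scene [[ 0.70264823 -0.04772776  0.006     ]]
```

```bash
cat >> h.py <<'E'
def plan(pos,yaw,tilt=0.0,pr=True):
    # tilt>0: case +x end down (rotation about world-horizontal case y axis by +tilt)
    s=get_state(); R0=R.from_euler("xyz",s["eef_rot"]); 
    Rt=R.from_euler("z",yaw)*R.from_euler("y",tilt)*R.from_euler("x",np.pi)
    t=R0.inv().apply(np.array(pos)-s["ee_pos"])/.2
    w=(R0.inv()*Rt).as_rotvec()/(2*np.pi)
    print("t",round(s["clock"],2),"trans",np.round(t,3),"ang",np.round(w,4),"rows>=",round(max(np.linalg.norm(t)*.2/.0417,np.linalg.norm(w)*360/7.16),1))
def st():
    s=get_state(); print("clk",round(s["clock"],2),"pos",np.round(s["ee_pos"],4),"rot",np.round(s["eef_rot"],3),"F",np.round(s["wrist_force"],2),"T",np.round(s["wrist_torque"],3),"open",round(s["opening"],4))
E
python3 - <<'E'
from h import *
plan((.527,-.2405,.2),-.155)
E
```

```text
t 0.1 trans [ 1.883 -1.422  0.154] ang [-0.0002  0.0001  0.0939] rows>= 11.3
```

>>> {"name": "arm_command", "arguments": {"increments": [{"grip": 1, "translation": [0.94, -0.71, 0.08], "angular": [0, 0, 0.047]}, {"grip": 1, "translation": [0.94, -0.71, 0.08], "angular": [0, 0, 0.047]}, {"grip": 1, "translation": [0.94, -0.71, 0.08], "angular": [0, 0, 0.047]}, {"grip": 1, "translation": [0.94, -0.71, 0.08], "angular": [0, 0, 0.047]}, {"grip": 1, "translation": [0.94, -0.71, 0.08], "angular": [0, 0, 0.047]}, {"grip": 1, "translation": [0.94, -0.71, 0.08], "angular": [0, 0, 0.047]}, {"grip": 1, "translation": [0.94, -0.71, 0.08], "angular": [0, 0, 0.047]}], "newtons": 55}}

```text
clock: 0.68
ee_pos: [0.4199, -0.4422, 0.214]
eef_rot: [-3.136, -0.001, 0.148]
wrist_force: [0.5, 0.3, -0.1]
opening: 0.0855
```

```bash
python3 -c "
from h import *
st();plan((.527,-.2405,.2),-.155)"
```

```text
clk 0.68 pos [ 0.4199 -0.4422  0.214 ] rot [-3.136e+00 -1.000e-03  1.480e-01] F [ 0.46  0.26 -0.13] T [ 0.035 -0.021 -0.036] open 0.0855
t 0.68 trans [ 0.678 -0.918  0.075] ang [-0.0009  0.      0.0482] rows>= 5.5
```

>>> {"name": "arm_command", "arguments": {"increments": [{"grip": 1, "translation": [0.68, -0.92, 0.07], "angular": [0, 0, 0.048]}, {"grip": 1, "translation": [0.68, -0.92, 0.07], "angular": [0, 0, 0.048]}, {"grip": 1, "translation": [0.68, -0.92, 0.07], "angular": [0, 0, 0.048]}, {"grip": 1, "translation": [0.68, -0.92, 0.07], "angular": [0, 0, 0.048]}, {"grip": 1, "translation": [0.68, -0.92, 0.07], "angular": [0, 0, 0.048]}, {"grip": 1, "translation": [0.68, -0.92, 0.07], "angular": [0, 0, 0.048]}, {"grip": 1, "translation": [0.68, -0.92, 0.07], "angular": [0, 0, 0.048]}]}}

```text
clock: 1.27
ee_pos: [0.5305, -0.233, 0.2003]
eef_rot: [-3.133, 0.001, -0.145]
wrist_force: [0.2, -0.1, -0.7]
opening: 0.0854
```

```bash
python3 -c "
from h import *
im=imaging.snapshot('wrist'); cv2.imwrite('pics/w1.png',im[:,:,::-1])
st();plan((.527,-.2405,.008),-.155)"
```

```text
clk 1.32 pos [ 0.5289 -0.2364  0.2005] rot [-3.135e+00  2.000e-03 -1.470e-01] F [-0.26 -0.48  0.47] T [-0.054  0.035  0.004] open 0.0854
t 1.32 trans [-0.005  0.028  0.962] ang [-0.0011  0.0003  0.0012] rows>= 4.6
```

View pics/w1.png

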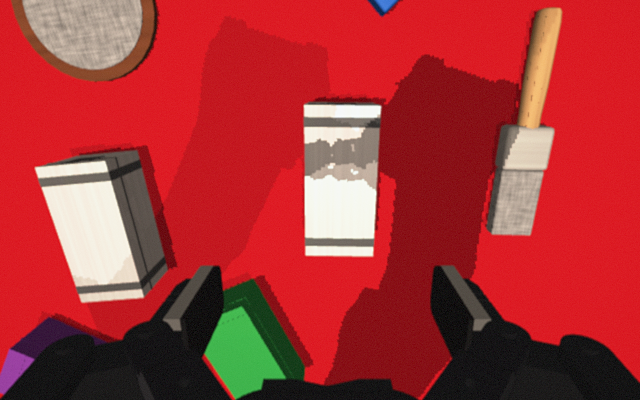

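The wrist view shows the target case with its top corners at about (304,104), (381,103), (374,256) and (305,255), and the brush well to its right. I'll cross-check its position with these.

```bash
cat >> h.py <<'E'
def wray(uv,z):
    s=get_state(); c=imaging.get_calibration("wrist");K=c["intrinsics"]
    T=np.eye(4);T[:3,:3]=R.from_euler("xyz",s["eef_rot"]).as_matrix();T[:3,3]=s["ee_pos"];T=T@c["T_tool_cam"]
    uv=np.atleast_2d(uv).astype(float)
    d=np.c_[(uv[:,0]-K[0,2])/K[0,0],(uv[:,1]-K[1,2])/K[1,1],np.ones(len(uv))]@T[:3,:3].T
    return T[:3,3]+d*((z-T[2,3])/d[:,2])[:,None]
def box(uv,z=.052):
    W=wray(uv,z)[:,:2]; print("center",W.mean(0).round(4)); 
    f=(W[0]+W[1])/2;b=(W[2]+W[3])/2;d=f-b
    print("len",np.linalg.norm(d).round(4),"wid",np.linalg.norm(W[0]-W[1]).round(4),np.linalg.norm(W[2]-W[3]).round(4),"yaw",np.arctan2(d[1],d[0]).round(3))
E
python3 -c "
from h import *
box([(304,104),(381,103),(374,256),(305,255)])"
```

```text
center [ 0.5257 -0.247 ]
len 0.1313 wid 0.0602 0.0616 yaw -0.153
```

>>> {"name": "arm_command", "arguments": {"increments": [{"grip": 1, "translation": [-0.005, 0.035, 0.5], "angular": [-0.001, 0, 0.001]}, {"grip": 1, "translation": [-0.005, 0.035, 0.7], "angular": [-0.001, 0, 0.001]}, {"grip": 1, "translation": [-0.005, 0.035, 0.85], "angular": [-0.001, 0, 0.001]}, {"grip": 1, "translation": [-0.005, 0.035, 0.93], "angular": [-0.001, 0, 0.001]}, {"grip": 1, "translation": [-0.005, 0.035, 0.96], "angular": [-0.001, 0, 0.001]}, {"grip": 1, "translation": [-0.005, 0.035, 0.96], "angular": [-0.001, 0, 0.001]}, {"grip": 1, "translation": [-0.005, 0.035, 0.96], "angular": [-0.001, 0, 0.001]}]}}

```text
clock: 1.9
ee_pos: [0.5254, -0.243, 0.0076]
eef_rot: [-3.141, 0.005, -0.155]
wrist_force: [0.1, -0.4, 0.5]
opening: 0.0851
```

```bash
python3 -c "
from h import *
st();plan((.527,-.242,.008),-.154)"
```

```text
clk 1.9 pos [ 0.5254 -0.243   0.0076] rot [-3.141  0.005 -0.155] F [ 0.06 -0.43  0.54] T [-0.017 -0.018 -0.008] open 0.0851
t 1.9 trans [ 0.007 -0.006 -0.002] ang [-0.0001  0.0008 -0.0002] rows>= 0.0
```

>>> {"name": "arm_command", "arguments": {"increments": [{"grip": -1, "translation": [0.007, -0.005, 0], "angular": [0, 0.001, 0]}, {"grip": -1, "translation": [0.007, -0.005, 0], "angular": [0, 0.001, 0]}, {"grip": -1, "translation": [0.007, -0.005, 0], "angular": [0, 0.001, 0]}, {"grip": -1, "translation": [0.007, -0.005, 0], "angular": [0, 0.001, 0]}, {"grip": -1, "translation": [0.007, -0.005, 0], "angular": [0, 0.001, 0]}, {"grip": -1, "translation": [0.007, -0.005, 0], "angular": [0, 0.001, 0]}, {"grip": -1, "translation": [0.007, -0.005, 0], "angular": [0, 0.001, 0]}, {"grip": -1, "translation": [0.007, -0.005, 0], "angular": [0, 0.001, 0]}], "newtons": 58}}

```text
clock: 2.57
ee_pos: [0.5278, -0.243, 0.0098]
eef_rot: [3.141, -0.005, -0.156]
wrist_force: [-1.0, -1.0, 7.9]
opening: 0.0596
```

```bash
python3 -c "
from h import *
st();plan((.527,-.242,.158),-.154)"
```

```text
clk 2.57 pos [ 0.5278 -0.243   0.0098] rot [ 3.141 -0.005 -0.156] F [-0.99 -0.98  7.9 ] T [-0.059  0.311 -0.067] open 0.0596
t 2.57 trans [-0.001 -0.004 -0.741] ang [ 0.0001 -0.0007 -0.0003] rows>= 3.6
```

>>> {"name": "arm_command", "arguments": {"increments": [{"grip": -1, "translation": [0, 0, -0.2], "angular": [0, 0, 0]}, {"grip": -1, "translation": [0, 0, -0.4], "angular": [0, 0, 0]}, {"grip": -1, "translation": [0, 0, -0.6], "angular": [0, 0, 0]}, {"grip": -1, "translation": [0, 0, -0.74], "angular": [0, 0, 0]}, {"grip": -1, "translation": [0, 0, -0.74], "angular": [0, 0, 0]}, {"grip": -1, "translation": [0, 0, -0.74], "angular": [0, 0, 0]}, {"grip": -1, "translation": [0, 0, -0.74], "angular": [0, 0, 0]}, {"grip": -1, "translation": [0, 0, -0.74], "angular": [0, 0, 0]}]}}

```text
clock: 3.23
ee_pos: [0.5261, -0.2422, 0.1564]
eef_rot: [-3.141, -0.002, -0.155]
wrist_force: [-0.6, -0.1, -5.1]
opening: 0.0595
```

```bash
python3 -c "
from h import *
st();plan((.527,-.242,.158),-.154,0.4);plan((.527,-.242,.158),-.154,-0.4)"
```

```text
clk 3.23 pos [ 0.5261 -0.2422  0.1564] rot [-3.141e+00 -2.000e-03 -1.550e-01] F [-0.56 -0.11 -5.07] T [ 0.028 -0.008 -0.035] open 0.0595
t 3.23 trans [ 0.004 -0.002 -0.008] ang [-0.0001 -0.064  -0.0002] rows>= 3.2
t 3.23 trans [ 0.004 -0.002 -0.008] ang [ 0.      0.0633 -0.0002] rows>= 3.2
```

>>> {"name": "arm_command", "arguments": {"increments": [{"grip": -1, "translation": [0, 0, 0], "angular": [0, -0.064, 0]}, {"grip": -1, "translation": [0, 0, 0], "angular": [0, -0.064, 0]}, {"grip": -1, "translation": [0, 0, 0], "angular": [0, -0.064, 0]}, {"grip": -1, "translation": [0, 0, 0], "angular": [0, -0.064, 0]}, {"grip": -1, "translation": [0, 0, 0], "angular": [0, -0.064, 0]}, {"grip": -1, "translation": [0, 0, 0], "angular": [0, -0.064, 0]}, {"grip": -1, "translation": [0, 0, 0], "angular": [0, -0.064, 0]}, {"grip": -1, "translation": [0, 0, 0], "angular": [0, -0.064, 0]}]}}

```text
clock: 3.9
ee_pos: [0.5251, -0.2424, 0.1564]
eef_rot: [-3.141, 0.4, -0.156]
wrist_force: [0.1, 0.5, -5.2]
opening: 0.0596
```

```bash
python3 -c "
from h import *
st()"
```

```text
clk 3.9 pos [ 0.5251 -0.2424  0.1564] rot [-3.141  0.4   -0.156] F [ 0.12  0.52 -5.25] T [-0.181 -0.834  0.027] open 0.0596
```

>>> {"name": "arm_command", "arguments": {"increments": [{"grip": -1, "translation": [0, 0, 0], "angular": [0, 0.064, 0]}, {"grip": -1, "translation": [0, 0, 0], "angular": [0, 0.064, 0]}, {"grip": -1, "translation": [0, 0, 0], "angular": [0, 0.064, 0]}, {"grip": -1, "translation": [0, 0, 0], "angular": [0, 0.064, 0]}, {"grip": -1, "translation": [0, 0, 0], "angular": [0, 0.064, 0]}, {"grip": -1, "translation": [0, 0, 0], "angular": [0, 0.064, 0]}, {"grip": -1, "translation": [0, 0, 0], "angular": [0, 0.064, 0]}]}}

```text
clock: 4.48
ee_pos: [0.5257, -0.2426, 0.1568]
eef_rot: [-3.141, -0.003, -0.156]
wrist_force: [0.5, 0.9, -5.0]
opening: 0.059
```

```bash
python3 -c "
from h import *
st()"
```

```text
clk 4.48 pos [ 0.5257 -0.2426  0.1568] rot [-3.141e+00 -3.000e-03 -1.560e-01] F [ 0.47  0.86 -5.04] T [ 0.024 -0.018  0.04 ] open 0.059
```

>>> {"name": "arm_command", "arguments": {"increments": [{"grip": -1, "translation": [0, 0, 0], "angular": [0, 0.064, 0]}, {"grip": -1, "translation": [0, 0, 0], "angular": [0, 0.064, 0]}, {"grip": -1, "translation": [0, 0, 0], "angular": [0, 0.064, 0]}, {"grip": -1, "translation": [0, 0, 0], "angular": [0, 0.064, 0]}, {"grip": -1, "translation": [0, 0, 0], "angular": [0, 0.064, 0]}, {"grip": -1, "translation": [0, 0, 0], "angular": [0, 0.064, 0]}, {"grip": -1, "translation": [0, 0, 0], "angular": [0, 0.064, 0]}, {"grip": -1, "translation": [0, 0, 0], "angular": [0, 0.064, 0]}]}}

```text
clock: 5.15
ee_pos: [0.5284, -0.2453, 0.1646]
eef_rot: [-3.139, -0.389, -0.147]
wrist_force: [-0.8, 0.1, -5.3]
opening: 0.0594
```

```bash
python3 -c "
from h import *
st()"
```

```text
clk 5.15 pos [ 0.5284 -0.2453  0.1646] rot [-3.139 -0.389 -0.147] F [-0.76  0.06 -5.33] T [ 0.132  0.849 -0.041] open 0.0594
```

>>> {"name": "arm_command", "arguments": {"increments": [{"grip": -1, "translation": [0, 0, 0], "angular": [0, -0.064, 0]}, {"grip": -1, "translation": [0, 0, 0], "angular": [0, -0.064, 0]}, {"grip": -1, "translation": [0, 0, 0], "angular": [0, -0.064, 0]}, {"grip": -1, "translation": [0, 0, 0], "angular": [0, -0.064, 0]}, {"grip": -1, "translation": [0, 0, 0], "angular": [0, -0.064, 0]}, {"grip": -1, "translation": [0, 0, 0], "angular": [0, -0.064, 0]}, {"grip": -1, "translation": [0, 0, 0], "angular": [0, -0.064, 0]}]}}

```text
clock: 5.73
ee_pos: [0.5305, -0.2439, 0.1636]
eef_rot: [-3.14, 0.012, -0.146]
wrist_force: [-0.5, -0.4, -5.6]
opening: 0.0591
```

```bash
python3 -c "
from h import *
st();plan((.527,-.242,.010),-.155)"
```

```text
clk 5.73 pos [ 0.5305 -0.2439  0.1636] rot [-3.14   0.012 -0.146] F [-0.54 -0.43 -5.6 ] T [-0.002  0.015  0.008] open 0.0591
t 5.73 trans [-0.01  -0.006  0.768] ang [-0.0002  0.0019  0.0015] rows>= 3.7
```

Case R shows no left/right hysteresis: level torque was −0.018 after one tilt and +0.015 after the other. A ball would give about ±0.07. I'll stand it back on the table.

>>> {"name": "arm_command", "arguments": {"increments": [{"grip": -1, "translation": [-0.01, -0.006, 0.2], "angular": [0, 0.002, 0.0015]}, {"grip": -1, "translation": [-0.01, -0.006, 0.4], "angular": [0, 0.002, 0.0015]}, {"grip": -1, "translation": [-0.01, -0.006, 0.58], "angular": [0, 0.002, 0.0015]}, {"grip": -1, "translation": [-0.01, -0.006, 0.7], "angular": [0, 0.002, 0.0015]}, {"grip": -1, "translation": [-0.01, -0.006, 0.74], "angular": [0, 0.002, 0.0015]}, {"grip": -1, "translation": [-0.01, -0.006, 0.755], "angular": [0, 0.002, 0.0015]}, {"grip": -1, "translation": [-0.01, -0.006, 0.765], "angular": [0, 0.002, 0.0015]}, {"grip": -1, "translation": [-0.01, -0.006, 0.765], "angular": [0, 0.002, 0.0015]}]}}

```text
clock: 6.4
ee_pos: [0.5273, -0.2427, 0.0118]
eef_rot: [-3.14, -0.002, -0.157]
wrist_force: [0.3, -0.6, -4.4]
opening: 0.0593
```

```bash
python3 -c "
from h import *
st();plan((.527,-.242,.2),-.155);plan((.512,-.018,.16),-.053)"
```

```text
clk 6.4 pos [ 0.5273 -0.2427  0.0118] rot [-3.14e+00 -2.00e-03 -1.57e-01] F [ 0.31 -0.58 -4.41] T [-0.013  0.008  0.061] open 0.0593
t 6.4 trans [ 0.    -0.004 -0.941] ang [-0.0002 -0.0004 -0.0003] rows>= 4.5
t 6.4 trans [-0.249 -1.099 -0.74 ] ang [-0.0002 -0.0004 -0.0165] rows>= 6.5
```

Nearly on the table: about 1–2 mm to go. I'll lower it, then release.

>>> {"name": "arm_command", "arguments": {"increments": [{"grip": -1, "translation": [0, 0, 0.005], "angular": [0, 0, 0]}, {"grip": -1, "translation": [0, 0, 0.01], "angular": [0, 0, 0]}, {"grip": -1, "translation": [0, 0, 0.01], "angular": [0, 0, 0]}, {"grip": 1, "translation": [0, 0, 0.005], "angular": [0, 0, 0]}, {"grip": 1, "translation": [0, 0, 0.005], "angular": [0, 0, 0]}, {"grip": 1, "translation": [0, 0, 0.005], "angular": [0, 0, 0]}, {"grip": 1, "translation": [0, 0, 0.005], "angular": [0, 0, 0]}, {"grip": 1, "translation": [0, 0, 0.005], "angular": [0, 0, 0]}]}}

```text
clock: 7.07
ee_pos: [0.5274, -0.2427, 0.011]
eef_rot: [-3.14, -0.003, -0.157]
wrist_force: [0.2, -1.1, -0.5]
opening: 0.0855
```

>>> {"name": "arm_command", "arguments": {"increments": [{"grip": 1, "translation": [0, 0, 0], "angular": [0, 0, 0]}, {"grip": 1, "translation": [0, 0, -0.2], "angular": [0, 0, 0]}, {"grip": 1, "translation": [0, 0, -0.4], "angular": [0, 0, 0]}, {"grip": 1, "translation": [0, 0, -0.6], "angular": [0, 0, 0]}, {"grip": 1, "translation": [0, 0, -0.8], "angular": [0, 0, 0]}, {"grip": 1, "translation": [0, 0, -0.8], "angular": [0, 0, 0]}]}}

```text
clock: 7.57
ee_pos: [0.5292, -0.245, 0.1774]
eef_rot: [3.141, -0.011, -0.158]
wrist_force: [1.0, -1.4, -0.8]
opening: 0.0852
```

```bash
python3 -c "
from h import *
st();plan((.512,-.018,.18),-.053)"
```

```text
clk 7.57 pos [ 0.5292 -0.245   0.1774] rot [ 3.141 -0.011 -0.158] F [ 0.97 -1.38 -0.81] T [-0.032 -0.037 -0.045] open 0.0852
t 7.57 trans [-0.263 -1.107 -0.017] ang [ 0.0002 -0.0018 -0.0166] rows>= 5.5
```

>>> {"name": "arm_command", "arguments": {"increments": [{"grip": 1, "translation": [-0.26, -1, -0.02], "angular": [0, -0.002, -0.0166]}, {"grip": 1, "translation": [-0.26, -1, -0.02], "angular": [0, -0.002, -0.0166]}, {"grip": 1, "translation": [-0.26, -1, -0.02], "angular": [0, -0.002, -0.0166]}, {"grip": 1, "translation": [-0.26, -1, -0.02], "angular": [0, -0.002, -0.0166]}, {"grip": 1, "translation": [-0.26, -1, -0.02], "angular": [0, -0.002, -0.0166]}, {"grip": 1, "translation": [-0.26, -1, -0.02], "angular": [0, -0.002, -0.0166]}, {"grip": 1, "translation": [-0.26, -1, -0.02], "angular": [0, -0.002, -0.0166]}, {"grip": 1, "translation": [-0.26, -1, -0.02], "angular": [0, -0.002, -0.0166]}]}}

```text
clock: 8.23
ee_pos: [0.5093, -0.0395, 0.1809]
eef_rot: [3.14, 0.001, -0.053]
wrist_force: [0.2, -0.1, -0.2]
opening: 0.0853
```

```bash
python3 -c "
from h import *
st()
im=imaging.snapshot('wrist'); cv2.imwrite('pics/w2.png',im[:,:,::-1])
im=imaging.snapshot('top'); cv2.imwrite('pics/t2.png',im[:,:,::-1])
st();plan((.512,-.018,.008),-.053)"
```

```text
clk 8.23 pos [ 0.5093 -0.0395  0.1809] rot [ 3.14e+00  1.00e-03 -5.30e-02] F [ 0.21 -0.12 -0.21] T [-0.036  0.026 -0.002] open 0.0853
clk 8.33 pos [ 0.5092 -0.0408  0.1809] rot [ 3.14e+00  1.00e-03 -5.50e-02] F [-0.07  0.09  0.49] T [-0.038  0.006 -0.023] open 0.0859
t 8.33 trans [ 0.008 -0.116  0.864] ang [ 0.0003  0.0001 -0.0004] rows>= 4.2
```

View pics/w2.png

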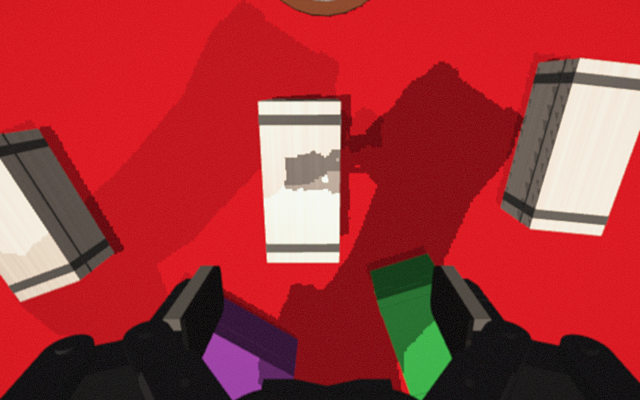

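View pics/t2.png

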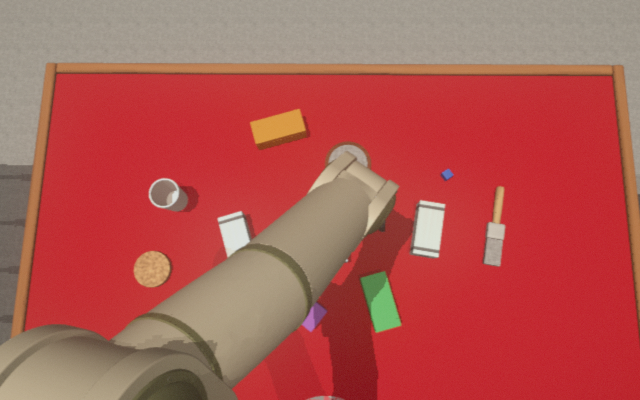

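Case R is standing upright in its old place in the top view. The wrist view shows the middle case with corners (258,101), (340,101), (340,262) and (267,263).

```bash
python3 -c "
from h import *
box([(258,101),(340,101),(340,262),(267,263)])
plan((.512,-.019,.008),-.053)"
```

```text
center [ 0.5118 -0.0214]
len 0.1307 wid 0.0597 0.0612 yaw -0.049
t 8.33 trans [ 0.009 -0.111  0.864] ang [ 0.0003  0.0001 -0.0004] rows>= 4.2
```

>>> {"name": "arm_command", "arguments": {"increments": [{"grip": 1, "translation": [0.01, -0.105, 0.2], "angular": [0, 0, 0]}, {"grip": 1, "translation": [0.01, -0.105, 0.4], "angular": [0, 0, 0]}, {"grip": 1, "translation": [0.01, -0.105, 0.6], "angular": [0, 0, 0]}, {"grip": 1, "translation": [0.01, -0.105, 0.75], "angular": [0, 0, 0]}, {"grip": 1, "translation": [0.01, -0.105, 0.83], "angular": [0, 0, 0]}, {"grip": 1, "translation": [0.01, -0.105, 0.855], "angular": [0, 0, 0]}, {"grip": 1, "translation": [0.01, -0.105, 0.855], "angular": [0, 0, 0]}]}}

```text
clock: 8.92
ee_pos: [0.5118, -0.0222, 0.0088]
eef_rot: [3.139, 0.003, -0.059]
wrist_force: [-0.2, 0.5, 0.2]
opening: 0.0855
```

>>> {"name": "arm_command", "arguments": {"increments": [{"grip": -1, "translation": [0, 0, 0], "angular": [0, 0, 0]}, {"grip": -1, "translation": [0, 0, 0], "angular": [0, 0, 0]}, {"grip": -1, "translation": [0, 0, 0], "angular": [0, 0, 0]}, {"grip": -1, "translation": [0, 0, 0], "angular": [0, 0, 0]}, {"grip": -1, "translation": [0, 0, 0], "angular": [0, 0, 0]}, {"grip": -1, "translation": [0, 0, 0], "angular": [0, 0, 0]}, {"grip": -1, "translation": [0, 0, 0], "angular": [0, 0, 0]}, {"grip": -1, "translation": [0, 0, 0], "angular": [0, 0, 0]}], "newtons": 58}}

```text
clock: 9.58
ee_pos: [0.5125, -0.0223, 0.0102]
eef_rot: [3.139, 0.0, -0.059]
wrist_force: [-1.4, -0.2, 7.0]
opening: 0.0592
```

```bash
python3 -c "
from h import *
st()"
```

```text
clk 9.58 pos [ 0.5125 -0.0223  0.0102] rot [ 3.139  0.    -0.059] F [-1.37 -0.23  7.05] T [ 0.063  0.162 -0.055] open 0.0592
```

>>> {"name": "arm_command", "arguments": {"increments": [{"grip": -1, "translation": [0, 0, -0.2], "angular": [0, 0, 0]}, {"grip": -1, "translation": [0, 0, -0.4], "angular": [0, 0, 0]}, {"grip": -1, "translation": [0, 0, -0.6], "angular": [0, 0, 0]}, {"grip": -1, "translation": [0, 0, -0.74], "angular": [0, 0, 0]}, {"grip": -1, "translation": [0, 0, -0.74], "angular": [0, 0, 0]}, {"grip": -1, "translation": [0, 0, -0.74], "angular": [0, 0, 0]}, {"grip": -1, "translation": [0, 0, -0.74], "angular": [0, 0, 0]}, {"grip": -1, "translation": [0, 0, -0.74], "angular": [0, 0, 0]}]}}

```text
clock: 10.25
ee_pos: [0.5117, -0.0215, 0.1572]
eef_rot: [3.139, 0.002, -0.058]
wrist_force: [0.2, 0.1, -3.9]
opening: 0.0594
```

```bash
python3 -c "
from h import *
st()"
```

```text
clk 10.25 pos [ 0.5117 -0.0215  0.1572] rot [ 3.139e+00  2.000e-03 -5.800e-02] F [ 0.17  0.14 -3.9 ] T [0.    0.087 0.033] open 0.0594
```

>>> {"name": "arm_command", "arguments": {"increments": [{"grip": -1, "translation": [0, 0, 0], "angular": [0, -0.064, 0]}, {"grip": -1, "translation": [0, 0, 0], "angular": [0, -0.064, 0]}, {"grip": -1, "translation": [0, 0, 0], "angular": [0, -0.064, 0]}, {"grip": -1, "translation": [0, 0, 0], "angular": [0, -0.064, 0]}, {"grip": -1, "translation": [0, 0, 0], "angular": [0, -0.064, 0]}, {"grip": -1, "translation": [0, 0, 0], "angular": [0, -0.064, 0]}, {"grip": -1, "translation": [0, 0, 0], "angular": [0, -0.064, 0]}, {"grip": -1, "translation": [0, 0, 0], "angular": [0, -0.064, 0]}]}}

```text
clock: 10.92
ee_pos: [0.5109, -0.0216, 0.1573]
eef_rot: [3.14, 0.404, -0.06]
wrist_force: [-0.4, -0.9, -3.4]
opening: 0.0594
```

```bash
python3 -c "
from h import *
st()"
```

```text
clk 10.92 pos [ 0.5109 -0.0216  0.1573] rot [ 3.14   0.404 -0.06 ] F [-0.38 -0.92 -3.38] T [-0.028 -0.724  0.003] open 0.0594
```

>>> {"name": "arm_command", "arguments": {"increments": [{"grip": -1, "translation": [0, 0, 0], "angular": [0, 0.064, 0]}, {"grip": -1, "translation": [0, 0, 0], "angular": [0, 0.064, 0]}, {"grip": -1, "translation": [0, 0, 0], "angular": [0, 0.064, 0]}, {"grip": -1, "translation": [0, 0, 0], "angular": [0, 0.064, 0]}, {"grip": -1, "translation": [0, 0, 0], "angular": [0, 0.064, 0]}, {"grip": -1, "translation": [0, 0, 0], "angular": [0, 0.064, 0]}, {"grip": -1, "translation": [0, 0, 0], "angular": [0, 0.064, 0]}]}}

```text
clock: 11.5
ee_pos: [0.5116, -0.0214, 0.1577]
eef_rot: [3.141, 0.002, -0.059]
wrist_force: [-0.1, 0.3, -3.9]
opening: 0.0593
```

```bash
python3 -c "
from h import *
st()"
```

```text
clk 11.5 pos [ 0.5116 -0.0214  0.1577] rot [ 3.141e+00  2.000e-03 -5.900e-02] F [-0.14  0.27 -3.88] T [0.001 0.009 0.016] open 0.0593
```

>>> {"name": "arm_command", "arguments": {"increments": [{"grip": -1, "translation": [0, 0, 0], "angular": [0, 0.064, 0]}, {"grip": -1, "translation": [0, 0, 0], "angular": [0, 0.064, 0]}, {"grip": -1, "translation": [0, 0, 0], "angular": [0, 0.064, 0]}, {"grip": -1, "translation": [0, 0, 0], "angular": [0, 0.064, 0]}, {"grip": -1, "translation": [0, 0, 0], "angular": [0, 0.064, 0]}, {"grip": -1, "translation": [0, 0, 0], "angular": [0, 0.064, 0]}, {"grip": -1, "translation": [0, 0, 0], "angular": [0, 0.064, 0]}, {"grip": -1, "translation": [0, 0, 0], "angular": [0, 0.064, 0]}]}}

```text
clock: 12.17
ee_pos: [0.5219, -0.0216, 0.1835]
eef_rot: [3.138, -0.36, -0.059]
wrist_force: [-0.1, -0.8, -3.8]
opening: 0.059
```

```bash
python3 -c "
from h import *
st()"
```

```text
clk 12.17 pos [ 0.5219 -0.0216  0.1835] rot [ 3.138 -0.36  -0.059] F [-0.11 -0.78 -3.83] T [ 0.057  0.644 -0.001] open 0.059
```

>>> {"name": "arm_command", "arguments": {"increments": [{"grip": -1, "translation": [0, 0, 0], "angular": [0, -0.064, 0]}, {"grip": -1, "translation": [0, 0, 0], "angular": [0, -0.064, 0]}, {"grip": -1, "translation": [0, 0, 0], "angular": [0, -0.064, 0]}, {"grip": -1, "translation": [0, 0, 0], "angular": [0, -0.064, 0]}, {"grip": -1, "translation": [0, 0, 0], "angular": [0, -0.064, 0]}, {"grip": -1, "translation": [0, 0, 0], "angular": [0, -0.064, 0]}, {"grip": -1, "translation": [0, 0, 0], "angular": [0, -0.064, 0]}]}}

```text
clock: 12.75
ee_pos: [0.5218, -0.0214, 0.1825]
eef_rot: [3.137, 0.04, -0.06]
wrist_force: [-0.6, -0.5, -4.3]
opening: 0.0594
```

```bash
python3 -c "
from h import *
st();plan((.5125,-.0223,.010),-.059)"
```

```text
clk 12.75 pos [ 0.5218 -0.0214  0.1825] rot [ 3.137  0.04  -0.06 ] F [-0.62 -0.47 -4.3 ] T [-0.003 -0.043  0.014] open 0.0594
t 12.75 trans [-0.012  0.003  0.864] ang [ 0.0008  0.0064 -0.0001] rows>= 4.1
```

The middle case is ambiguous because the torque noise is about as large as the effect, and the backward tilt ran into a joint limit. I'll repeat it farther out and average the readings.

```bash
cat >> h.py <<'E'
def avg(n=8,cam="wrist"):
    F=[];T=[];E=[];A=[]
    for i in range(n):
        s=get_state();F.append(s["wrist_force"]);T.append(s["wrist_torque"]);E.append(s["effort"]);A.append(s["eef_rot"])
        if i<n-1: imaging.snapshot(cam)
    F=np.array(F);T=np.array(T);E=np.array(E)
    Rz=R.from_euler("z",-A[-1][2]); Tc=Rz.apply(T)
    print("clk",round(s["clock"],2),"pos",s["ee_pos"].round(3),"pitch",np.round([a[1] for a in A],4)[[0,-1]],"F",F.mean(0).round(2),"Ty_case",Tc[:,1].mean().round(4),"sd",Tc[:,1].std().round(3),"eff",E.mean(0).round(3)[3:],"q",s["joint_pos"].round(2))
E
python3 -c "
from h import *
avg(2);plan((.62,-.022,.2),-.055)"
```

```text
clk 12.8 pos [ 0.521 -0.022  0.183] pitch [0.0403 0.0406] F [-0.61 -0.43 -4.11] Ty_case -0.0409 sd 0.002 eff [-18.772   0.099   0.227  -0.052] q [-0.65  0.59  0.89  2.12 -0.65  0.78 -0.97]
t 12.8 trans [ 0.49  -0.027 -0.106] ang [ 0.0006  0.0065 -0.0009] rows>= 2.4
```

>>> {"name": "arm_command", "arguments": {"increments": [{"grip": -1, "translation": [0.25, -0.01, -0.05], "angular": [0, 0.0065, 0]}, {"grip": -1, "translation": [0.4, -0.027, -0.1], "angular": [0, 0.0065, 0]}, {"grip": -1, "translation": [0.49, -0.027, -0.1], "angular": [0, 0.0065, 0]}, {"grip": -1, "translation": [0.49, -0.027, -0.1], "angular": [0, 0.0065, 0]}, {"grip": -1, "translation": [0.49, -0.027, -0.1], "angular": [0, 0.0065, 0]}]}}

```text
clock: 13.22
ee_pos: [0.6196, -0.0225, 0.1987]
eef_rot: [3.139, -0.002, -0.062]
wrist_force: [-0.8, 0.1, -3.2]
opening: 0.0596
```

```bash
python3 -c "
from h import *
avg()"
```

```text
clk 13.57 pos [ 0.619 -0.022  0.199] pitch [-0.0017 -0.0003] F [-0.2  -0.08 -3.46] Ty_case 0.0131 sd 0.03 eff [-2.091e+01 -3.100e-02 -6.300e-02  1.000e-03] q [-0.6   0.66  0.88  1.91 -0.66  0.88 -1.01]
```

>>> {"name": "arm_command", "arguments": {"increments": [{"grip": -1, "translation": [0, 0, 0], "angular": [0, -0.064, 0]}, {"grip": -1, "translation": [0, 0, 0], "angular": [0, -0.064, 0]}, {"grip": -1, "translation": [0, 0, 0], "angular": [0, -0.064, 0]}, {"grip": -1, "translation": [0, 0, 0], "angular": [0, -0.064, 0]}, {"grip": -1, "translation": [0, 0, 0], "angular": [0, -0.064, 0]}, {"grip": -1, "translation": [0, 0, 0], "angular": [0, -0.064, 0]}, {"grip": -1, "translation": [0, 0, 0], "angular": [0, -0.064, 0]}, {"grip": -1, "translation": [0, 0, 0], "angular": [0, -0.064, 0]}]}}

```text
clock: 14.23
ee_pos: [0.6189, -0.022, 0.1996]
eef_rot: [3.139, 0.4, -0.063]
wrist_force: [-0.5, -0.5, -2.9]
opening: 0.0593
```

```bash
python3 -c "
from h import *
avg(4)"
```

```text
clk 14.38 pos [ 0.619 -0.022  0.2  ] pitch [0.4001 0.4005] F [-0.03  0.02 -3.11] Ty_case -0.6951 sd 0.023 eff [-1.9643e+01  9.5300e-01  1.8940e+00  3.0000e-03] q [-0.5   0.84  0.86  1.63 -0.52  1.38 -1.12]
```

>>> {"name": "arm_command", "arguments": {"increments": [{"grip": -1, "translation": [0, 0, 0], "angular": [0, 0.064, 0]}, {"grip": -1, "translation": [0, 0, 0], "angular": [0, 0.064, 0]}, {"grip": -1, "translation": [0, 0, 0], "angular": [0, 0.064, 0]}, {"grip": -1, "translation": [0, 0, 0], "angular": [0, 0.064, 0]}, {"grip": -1, "translation": [0, 0, 0], "angular": [0, 0.064, 0]}, {"grip": -1, "translation": [0, 0, 0], "angular": [0, 0.064, 0]}]}}

```text
clock: 14.88
ee_pos: [0.6189, -0.021, 0.2004]
eef_rot: [3.141, -0.001, -0.06]
wrist_force: [-0.0, 0.8, -4.0]
opening: 0.0591
```

```bash
python3 -c "
from h import *
avg()"
```

```text
clk 15.23 pos [ 0.619 -0.022  0.199] pitch [-0.0011 -0.0008] F [ 0.18 -0.02 -3.58] Ty_case -0.0221 sd 0.029 eff [-2.0095e+01  3.2000e-02 -1.5000e-02  1.1000e-02] q [-0.6   0.66  0.88  1.92 -0.66  0.88 -1.01]
```

>>> {"name": "arm_command", "arguments": {"increments": [{"grip": -1, "translation": [0, 0, 0], "angular": [0, 0.064, 0]}, {"grip": -1, "translation": [0, 0, 0], "angular": [0, 0.064, 0]}, {"grip": -1, "translation": [0, 0, 0], "angular": [0, 0.064, 0]}, {"grip": -1, "translation": [0, 0, 0], "angular": [0, 0.064, 0]}, {"grip": -1, "translation": [0, 0, 0], "angular": [0, 0.064, 0]}, {"grip": -1, "translation": [0, 0, 0], "angular": [0, 0.064, 0]}, {"grip": -1, "translation": [0, 0, 0], "angular": [0, 0.064, 0]}, {"grip": -1, "translation": [0, 0, 0], "angular": [0, 0.064, 0]}]}}

```text
clock: 15.9
ee_pos: [0.6209, -0.0226, 0.1993]
eef_rot: [3.137, -0.403, -0.06]
wrist_force: [0.4, -0.4, -3.0]
opening: 0.0592
```

```bash
python3 -c "
from h import *
avg(4)"
```

```text
clk 16.05 pos [ 0.62  -0.022  0.199] pitch [-0.4027 -0.4024] F [ 0.2  -0.26 -2.91] Ty_case 0.6785 sd 0.034 eff [-18.75   -0.345  -1.389  -0.019] q [-0.48  0.46  0.55  2.2  -1.    0.23 -0.71]
```

>>> {"name": "arm_command", "arguments": {"increments": [{"grip": -1, "translation": [0, 0, 0], "angular": [0, -0.064, 0]}, {"grip": -1, "translation": [0, 0, 0], "angular": [0, -0.064, 0]}, {"grip": -1, "translation": [0, 0, 0], "angular": [0, -0.064, 0]}, {"grip": -1, "translation": [0, 0, 0], "angular": [0, -0.064, 0]}, {"grip": -1, "translation": [0, 0, 0], "angular": [0, -0.064, 0]}, {"grip": -1, "translation": [0, 0, 0], "angular": [0, -0.064, 0]}]}}

```text
clock: 16.55
ee_pos: [0.6211, -0.0218, 0.198]
eef_rot: [3.135, -0.001, -0.059]
wrist_force: [-1.2, 0.5, -4.6]
opening: 0.0594
```

```bash
python3 -c "
from h import *
avg()"
```

```text
clk 16.9 pos [ 0.62  -0.022  0.199] pitch [-0.0011 -0.001 ] F [-0.28  0.09 -3.66] Ty_case 0.0039 sd 0.028 eff [-21.019   0.026   0.043  -0.034] q [-0.6   0.66  0.88  1.91 -0.66  0.88 -1.01]
```

The averaged level torque for the middle case (0.013, −0.022, 0.004) shows no shift, so it is silent. I'll return it.

```bash
python3 -c "
from h import *
plan((.5125,-.0223,.1),-.059)"
```

```text
t 16.9 trans [-0.536  0.033  0.496] ang [ 0.0005 -0.0002 -0.0004] rows>= 3.5
```

>>> {"name": "arm_command", "arguments": {"increments": [{"grip": -1, "translation": [-0.15, 0.01, 0.12], "angular": [0, 0, 0]}, {"grip": -1, "translation": [-0.3, 0.02, 0.25], "angular": [0, 0, 0]}, {"grip": -1, "translation": [-0.45, 0.03, 0.4], "angular": [0, 0, 0]}, {"grip": -1, "translation": [-0.536, 0.0, 0.5], "angular": [0, 0, 0]}, {"grip": -1, "translation": [-0.536, 0.0, 0.5], "angular": [0, 0, 0]}, {"grip": -1, "translation": [-0.536, 0.0, 0.5], "angular": [0, 0, 0]}]}}

```text
clock: 17.4
ee_pos: [0.5117, -0.0156, 0.0989]
eef_rot: [3.139, 0.0, -0.062]
wrist_force: [1.9, 0.0, -3.2]
opening: 0.0592
```

```bash
python3 -c "
from h import *
st();plan((.5125,-.0223,.010),-.059)"
```

```text
clk 17.4 pos [ 0.5117 -0.0156  0.0989] rot [ 3.139  0.    -0.062] F [ 1.86  0.05 -3.23] T [-0.032 -0.065 -0.016] open 0.0592
t 17.4 trans [0.006 0.032 0.445] ang [ 0.0004  0.0001 -0.0005] rows>= 2.1
```

>>> {"name": "arm_command", "arguments": {"increments": [{"grip": -1, "translation": [0.005, 0.02, 0.15], "angular": [0, 0, 0]}, {"grip": -1, "translation": [0.005, 0.03, 0.3], "angular": [0, 0, 0]}, {"grip": -1, "translation": [0.005, 0.03, 0.38], "angular": [0, 0, 0]}, {"grip": -1, "translation": [0.005, 0.03, 0.42], "angular": [0, 0, 0]}, {"grip": -1, "translation": [0.005, 0.03, 0.44], "angular": [0, 0, 0]}, {"grip": -1, "translation": [0.005, 0.03, 0.445], "angular": [0, 0, 0]}, {"grip": -1, "translation": [0.005, 0.03, 0.445], "angular": [0, 0, 0]}, {"grip": -1, "translation": [0.005, 0.03, 0.445], "angular": [0, 0, 0]}]}}

```text
clock: 18.07
ee_pos: [0.514, -0.0225, 0.0109]
eef_rot: [3.139, -0.003, -0.062]
wrist_force: [1.5, -0.8, -1.8]
opening: 0.0593
```

```bash
python3 -c "
from h import *
st()"
```

```text
clk 18.07 pos [ 0.514  -0.0225  0.0109] rot [ 3.139e+00 -3.000e-03 -6.200e-02] F [ 1.54 -0.82 -1.78] T [-0.258 -0.054  0.048] open 0.0593
```

It's touching down now, so I'll release and retreat.

>>> {"name": "arm_command", "arguments": {"increments": [{"grip": -1, "translation": [0, 0, 0.005], "angular": [0, 0, 0]}, {"grip": 1, "translation": [0, 0, 0.003], "angular": [0, 0, 0]}, {"grip": 1, "translation": [0, 0, 0.003], "angular": [0, 0, 0]}, {"grip": 1, "translation": [0, 0, 0.003], "angular": [0, 0, 0]}, {"grip": 1, "translation": [0, 0, 0.003], "angular": [0, 0, 0]}, {"grip": 1, "translation": [0, 0, 0.003], "angular": [0, 0, 0]}]}}

```text
clock: 18.57
ee_pos: [0.5142, -0.0224, 0.0104]
eef_rot: [3.139, -0.003, -0.062]
wrist_force: [-0.4, 0.1, -0.7]
opening: 0.0853
```

>>> {"name": "arm_command", "arguments": {"increments": [{"grip": 1, "translation": [0, 0, 0], "angular": [0, 0, 0]}, {"grip": 1, "translation": [0, 0, -0.2], "angular": [0, 0, 0]}, {"grip": 1, "translation": [0, 0, -0.4], "angular": [0, 0, 0]}, {"grip": 1, "translation": [0, 0, -0.6], "angular": [0, 0, 0]}, {"grip": 1, "translation": [0, 0, -0.8], "angular": [0, 0, 0]}, {"grip": 1, "translation": [0, 0, -0.8], "angular": [0, 0, 0]}]}}

```text
clock: 19.07
ee_pos: [0.516, -0.0228, 0.176]
eef_rot: [3.139, -0.01, -0.063]
wrist_force: [0.6, 0.6, -1.2]
opening: 0.0853
```

```bash
python3 -c "
from h import *
st();plan((.494,.2245,.18),.305)"
```

```text
clk 19.07 pos [ 0.516  -0.0228  0.176 ] rot [ 3.139 -0.01  -0.063] F [ 0.63  0.58 -1.23] T [ 0.053 -0.055 -0.029] open 0.0853
t 19.07 trans [-0.187 -1.227 -0.025] ang [ 0.0007 -0.0016 -0.0585] rows>= 6.0
```

>>> {"name": "arm_command", "arguments": {"increments": [{"grip": 1, "translation": [-0.18, -1, -0.02], "angular": [0, -0.0016, -0.0585]}, {"grip": 1, "translation": [-0.18, -1, -0.02], "angular": [0, -0.0016, -0.0585]}, {"grip": 1, "translation": [-0.18, -1, -0.02], "angular": [0, -0.0016, -0.0585]}, {"grip": 1, "translation": [-0.18, -1, -0.02], "angular": [0, -0.0016, -0.0585]}, {"grip": 1, "translation": [-0.18, -1, -0.02], "angular": [0, -0.0016, -0.0585]}, {"grip": 1, "translation": [-0.18, -1, -0.02], "angular": [0, -0.0016, -0.0585]}, {"grip": 1, "translation": [-0.18, -1, -0.02], "angular": [0, -0.0016, -0.0585]}, {"grip": 1, "translation": [-0.18, -1, -0.02], "angular": [0, -0.0016, -0.0585]}]}}

```text
clock: 19.73
ee_pos: [0.4924, 0.1786, 0.1791]
eef_rot: [3.137, 0.001, 0.305]
wrist_force: [0.1, -0.5, 0.1]
opening: 0.0858
```

```bash
python3 -c "
from h import *
st()
im=imaging.snapshot('wrist'); cv2.imwrite('pics/w3.png',im[:,:,::-1])
st();plan((.494,.2245,.18),.305)"
```

```text
clk 19.73 pos [0.4924 0.1786 0.1791] rot [3.137e+00 1.000e-03 3.050e-01] F [ 0.07 -0.48  0.15] T [-0.024  0.067  0.088] open 0.0858
clk 19.78 pos [0.4926 0.1778 0.1792] rot [3.137e+00 1.000e-03 3.030e-01] F [ 0.2  -0.62 -0.  ] T [-0.022  0.057 -0.045] open 0.0857
t 19.78 trans [ 0.076 -0.221 -0.005] ang [ 0.0007  0.0002 -0.0003] rows>= 1.1
```

View pics/w3.png

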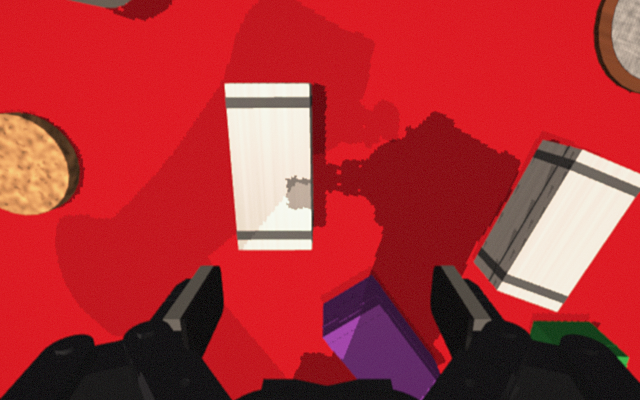

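The left case's corners are (225,83), (310,83), (312,249) and (239,250). The middle case is standing upright at the lower right.

```bash
python3 -c "
from h import *
box([(225,83),(310,83),(312,249),(239,250)])
plan((.494,.2235,.010),.305)"
```

```text
center [0.4937 0.2216]
len 0.1303 wid 0.0605 0.0601 yaw 0.305
t 19.78 trans [ 0.076 -0.22   0.845] ang [ 0.0007  0.0002 -0.0003] rows>= 4.2
```

>>> {"name": "arm_command", "arguments": {"increments": [{"grip": 1, "translation": [0.075, -0.217, 0.1], "angular": [0.0007, 0, 0]}, {"grip": 1, "translation": [0.075, -0.217, 0.25], "angular": [0.0007, 0, 0]}, {"grip": 1, "translation": [0.075, -0.217, 0.45], "angular": [0.0007, 0, 0]}, {"grip": 1, "translation": [0.075, -0.217, 0.65], "angular": [0.0007, 0, 0]}, {"grip": 1, "translation": [0.075, -0.217, 0.78], "angular": [0.0007, 0, 0]}, {"grip": 1, "translation": [0.075, -0.217, 0.83], "angular": [0.0007, 0, 0]}, {"grip": 1, "translation": [0.075, -0.217, 0.845], "angular": [0.0007, 0, 0]}, {"grip": 1, "translation": [0.075, -0.217, 0.845], "angular": [0.0007, 0, 0]}]}}

```text
clock: 20.45
ee_pos: [0.4944, 0.2208, 0.0095]
eef_rot: [3.141, 0.002, 0.3]
wrist_force: [0.5, 0.1, 0.2]
opening: 0.0849
```

```bash
python3 -c "
from h import *
st();plan((.494,.2228,.010),.305)"
```

```text
clk 20.45 pos [0.4944 0.2208 0.0095] rot [3.141e+00 2.000e-03 3.000e-01] F [0.46 0.14 0.25] T [ 0.005 -0.071  0.033] open 0.0849
t 20.45 trans [ 0.001 -0.01  -0.002] ang [ 0.0001  0.0004 -0.0008] rows>= 0.0
```

>>> {"name": "arm_command", "arguments": {"increments": [{"grip": -1, "translation": [0, 0, 0], "angular": [0, 0, 0]}, {"grip": -1, "translation": [0, 0, 0], "angular": [0, 0, 0]}, {"grip": -1, "translation": [0, 0, 0], "angular": [0, 0, 0]}, {"grip": -1, "translation": [0, 0, 0], "angular": [0, 0, 0]}, {"grip": -1, "translation": [0, 0, 0], "angular": [0, 0, 0]}, {"grip": -1, "translation": [0, 0, 0], "angular": [0, 0, 0]}, {"grip": -1, "translation": [0, 0, 0], "angular": [0, 0, 0]}, {"grip": -1, "translation": [0, 0, 0], "angular": [0, 0, 0]}], "newtons": 58}}

```text
clock: 21.12
ee_pos: [0.4949, 0.2215, 0.011]
eef_rot: [-3.141, 0.0, 0.3]
wrist_force: [-1.0, 0.6, 6.9]
opening: 0.0593
```

>>> {"name": "arm_command", "arguments": {"increments": [{"grip": -1, "translation": [0, 0, -0.2], "angular": [0, 0, 0]}, {"grip": -1, "translation": [0, 0, -0.4], "angular": [0, 0, 0]}, {"grip": -1, "translation": [0, 0, -0.6], "angular": [0, 0, 0]}, {"grip": -1, "translation": [0, 0, -0.8], "angular": [0, 0, 0]}, {"grip": -1, "translation": [0, 0, -0.8], "angular": [0, 0, 0]}, {"grip": -1, "translation": [0, 0, -0.8], "angular": [0, 0, 0]}]}}

```text
clock: 21.62
ee_pos: [0.4952, 0.2224, 0.1729]
eef_rot: [-3.14, -0.004, 0.302]
wrist_force: [-1.3, 0.3, -7.5]
opening: 0.059
```

```bash
python3 -c "
from h import *
avg(4);plan((.60,.18,.19),.1)"
```

```text
clk 21.77 pos [0.494 0.222 0.17 ] pitch [-0.0038  0.0025] F [-0.66  0.12 -7.48] Ty_case 0.0176 sd 0.027 eff [-19.071   0.16    0.038  -0.101] q [-1.04  0.58  0.77  2.11 -0.63  0.7  -1.12]
t 21.77 trans [ 0.446  0.356 -0.103] ang [0.     0.0004 0.032 ] rows>= 2.8
```

>>> {"name": "arm_command", "arguments": {"increments": [{"grip": -1, "translation": [0.2, 0.15, -0.1], "angular": [0, 0, 0.01]}, {"grip": -1, "translation": [0.35, 0.28, -0.1], "angular": [0, 0, 0.02]}, {"grip": -1, "translation": [0.446, 0.356, -0.1], "angular": [0, 0, 0.03]}, {"grip": -1, "translation": [0.446, 0.356, -0.1], "angular": [0, 0, 0.03]}, {"grip": -1, "translation": [0.446, 0.356, -0.1], "angular": [0, 0, 0.03]}, {"grip": -1, "translation": [0.446, 0.356, -0.1], "angular": [0, 0, 0.03]}]}}

```text
clock: 22.27
ee_pos: [0.5987, 0.1795, 0.1872]
eef_rot: [3.141, 0.007, 0.112]
wrist_force: [0.0, 1.1, -7.1]
opening: 0.0592
```

```bash
python3 -c "
from h import *
avg()"
```

```text
clk 22.62 pos [0.599 0.181 0.189] pitch [0.0065 0.0027] F [-0.06  0.4  -6.81] Ty_case 0.0502 sd 0.132 eff [-2.1232e+01  4.5000e-02 -3.0000e-03  2.0000e-03] q [-0.89  0.66  0.82  1.91 -0.64  0.86 -1.19]
```

>>> {"name": "arm_command", "arguments": {"increments": [{"grip": -1, "translation": [0, 0, 0], "angular": [0, -0.064, 0]}, {"grip": -1, "translation": [0, 0, 0], "angular": [0, -0.064, 0]}, {"grip": -1, "translation": [0, 0, 0], "angular": [0, -0.064, 0]}, {"grip": -1, "translation": [0, 0, 0], "angular": [0, -0.064, 0]}, {"grip": -1, "translation": [0, 0, 0], "angular": [0, -0.064, 0]}, {"grip": -1, "translation": [0, 0, 0], "angular": [0, -0.064, 0]}, {"grip": -1, "translation": [0, 0, 0], "angular": [0, -0.064, 0]}, {"grip": -1, "translation": [0, 0, 0], "angular": [0, -0.064, 0]}]}}

```text
clock: 23.28
ee_pos: [0.5989, 0.1808, 0.1901]
eef_rot: [-3.141, 0.403, 0.114]
wrist_force: [-0.6, -0.4, -6.6]
opening: 0.0593
```

```bash
python3 -c "
from h import *
avg(4)"
```

```text
clk 23.43 pos [0.599 0.181 0.19 ] pitch [0.4033 0.4037] F [-0.1   0.1  -6.59] Ty_case -0.9759 sd 0.227 eff [-2.0603e+01  7.4600e-01  2.3610e+00  3.0000e-03] q [-0.76  0.83  0.78  1.62 -0.53  1.37 -1.27]
```

>>> {"name": "arm_command", "arguments": {"increments": [{"grip": -1, "translation": [0, 0, 0], "angular": [0, 0.064, 0]}, {"grip": -1, "translation": [0, 0, 0], "angular": [0, 0.064, 0]}, {"grip": -1, "translation": [0, 0, 0], "angular": [0, 0.064, 0]}, {"grip": -1, "translation": [0, 0, 0], "angular": [0, 0.064, 0]}, {"grip": -1, "translation": [0, 0, 0], "angular": [0, 0.064, 0]}, {"grip": -1, "translation": [0, 0, 0], "angular": [0, 0.064, 0]}]}}

```text
clock: 23.93
ee_pos: [0.5984, 0.1816, 0.1909]
eef_rot: [-3.139, 0.003, 0.114]
wrist_force: [1.0, 0.3, -6.8]
opening: 0.0593
```

```bash
python3 -c "
from h import *
avg()"
```

```text
clk 24.28 pos [0.6   0.181 0.19 ] pitch [0.0027 0.0022] F [ 0.05 -0.07 -7.19] Ty_case 0.022 sd 0.182 eff [-2.089e+01  1.000e-02  1.600e-02  7.000e-03] q [-0.89  0.66  0.82  1.91 -0.64  0.86 -1.19]
```

>>> {"name": "arm_command", "arguments": {"increments": [{"grip": -1, "translation": [0, 0, 0], "angular": [0, 0.064, 0]}, {"grip": -1, "translation": [0, 0, 0], "angular": [0, 0.064, 0]}, {"grip": -1, "translation": [0, 0, 0], "angular": [0, 0.064, 0]}, {"grip": -1, "translation": [0, 0, 0], "angular": [0, 0.064, 0]}, {"grip": -1, "translation": [0, 0, 0], "angular": [0, 0.064, 0]}, {"grip": -1, "translation": [0, 0, 0], "angular": [0, 0.064, 0]}, {"grip": -1, "translation": [0, 0, 0], "angular": [0, 0.064, 0]}, {"grip": -1, "translation": [0, 0, 0], "angular": [0, 0.064, 0]}]}}

```text
clock: 24.95
ee_pos: [0.6009, 0.1807, 0.1899]
eef_rot: [3.141, -0.4, 0.113]
wrist_force: [-1.3, 0.0, -6.8]
opening: 0.0591
```

```bash
python3 -c "
from h import *
avg(4)"
```

```text
clk 25.1 pos [0.6   0.181 0.19 ] pitch [-0.3999 -0.3997] F [-0.49 -0.02 -6.88] Ty_case 0.7827 sd 0.106 eff [-1.9182e+01 -2.7300e-01 -1.9990e+00 -1.8000e-02] q [-0.87  0.5   0.6   2.19 -0.92  0.21 -0.97]
```

>>> {"name": "arm_command", "arguments": {"increments": [{"grip": -1, "translation": [0, 0, 0], "angular": [0, -0.064, 0]}, {"grip": -1, "translation": [0, 0, 0], "angular": [0, -0.064, 0]}, {"grip": -1, "translation": [0, 0, 0], "angular": [0, -0.064, 0]}, {"grip": -1, "translation": [0, 0, 0], "angular": [0, -0.064, 0]}, {"grip": -1, "translation": [0, 0, 0], "angular": [0, -0.064, 0]}, {"grip": -1, "translation": [0, 0, 0], "angular": [0, -0.064, 0]}]}}

```text
clock: 25.6
ee_pos: [0.6014, 0.1807, 0.1888]
eef_rot: [3.139, 0.001, 0.114]
wrist_force: [-0.2, -0.1, -7.4]
opening: 0.0589
```

```bash
python3 -c "
from h import *
avg()"
```

```text
clk 25.95 pos [0.6   0.181 0.19 ] pitch [0.0005 0.0019] F [-0.09  0.05 -7.07] Ty_case -0.0486 sd 0.041 eff [-21.555   0.042   0.12   -0.028] q [-0.91  0.68  0.86  1.91 -0.67  0.87 -1.17]
```

Case L is clearly different. Its torque scatter jumps to 0.13–0.23 N·m after each move, against about 0.03 for the other two, so it rattles. I'll do one more full rock each way to be sure, then go to the tray.

>>> {"name": "arm_command", "arguments": {"increments": [{"grip": -1, "translation": [0, 0, 0], "angular": [0, -0.068, 0]}, {"grip": -1, "translation": [0, 0, 0], "angular": [0, -0.068, 0]}, {"grip": -1, "translation": [0, 0, 0], "angular": [0, -0.068, 0]}, {"grip": -1, "translation": [0, 0, 0], "angular": [0, -0.068, 0]}, {"grip": -1, "translation": [0, 0, 0], "angular": [0, -0.068, 0]}, {"grip": -1, "translation": [0, 0, 0], "angular": [0, -0.068, 0]}, {"grip": -1, "translation": [0, 0, 0], "angular": [0, -0.068, 0]}, {"grip": -1, "translation": [0, 0, 0], "angular": [0, -0.068, 0]}]}}

```text
clock: 26.62
ee_pos: [0.5992, 0.1809, 0.1906]
eef_rot: [-3.14, 0.427, 0.114]
wrist_force: [0.5, -0.5, -6.9]
opening: 0.0595
```

```bash
python3 -c "
from h import *
avg(12)"
```

```text
clk 27.17 pos [0.6   0.181 0.19 ] pitch [0.4271 0.429 ] F [ 0.05 -0.04 -6.91] Ty_case -0.9752 sd 0.253 eff [-2.0283e+01  8.3300e-01  2.5090e+00  4.0000e-03] q [-0.77  0.85  0.81  1.6  -0.55  1.41 -1.25]
```

>>> {"name": "arm_command", "arguments": {"increments": [{"grip": -1, "translation": [0, 0, 0], "angular": [0, 0.132, 0]}, {"grip": -1, "translation": [0, 0, 0], "angular": [0, 0.132, 0]}, {"grip": -1, "translation": [0, 0, 0], "angular": [0, 0.132, 0]}, {"grip": -1, "translation": [0, 0, 0], "angular": [0, 0.132, 0]}, {"grip": -1, "translation": [0, 0, 0], "angular": [0, 0.132, 0]}, {"grip": -1, "translation": [0, 0, 0], "angular": [0, 0.132, 0]}, {"grip": -1, "translation": [0, 0, 0], "angular": [0, 0.132, 0]}, {"grip": -1, "translation": [0, 0, 0], "angular": [0, 0.132, 0]}]}}

```text
clock: 27.83
ee_pos: [0.5952, 0.1812, 0.1892]
eef_rot: [-3.14, -0.401, 0.115]
wrist_force: [-2.7, 0.9, -8.4]
opening: 0.0592
```

```bash
python3 -c "
from h import *
avg(12);plan((.6,.18,.165),.113)"
```

```text
clk 28.38 pos [0.6   0.181 0.19 ] pitch [-0.4007 -0.3998] F [-0.04  0.17 -7.34] Ty_case 0.8811 sd 0.154 eff [-18.665  -0.555  -2.509   0.211] q [-0.88  0.5   0.62  2.19 -0.96  0.22 -0.92]
t 28.38 trans [-0.048  0.004  0.113] ang [ 0.     -0.0636  0.    ] rows>= 3.2
```

The rattle repeats on both sides (scatter 0.25 and 0.15). I'll level it and carry it to the tray at (0.700, −0.047), away from the other cases.

>>> {"name": "arm_command", "arguments": {"increments": [{"grip": -1, "translation": [0, 0, 0], "angular": [0, -0.064, 0]}, {"grip": -1, "translation": [0, 0, 0], "angular": [0, -0.064, 0]}, {"grip": -1, "translation": [0, 0, 0], "angular": [0, -0.064, 0]}, {"grip": -1, "translation": [0, 0, 0], "angular": [0, -0.064, 0]}, {"grip": -1, "translation": [0, 0, 0], "angular": [0, -0.064, 0]}, {"grip": -1, "translation": [0, 0, 0], "angular": [0, -0.064, 0]}]}}

```text
clock: 28.88
ee_pos: [0.601, 0.1807, 0.1889]
eef_rot: [3.14, 0.0, 0.114]
wrist_force: [-0.4, 0.7, -8.1]
opening: 0.0591
```

```bash
python3 -c "
from h import *
st();plan((.7,-.047,.165),0)"
```

```text
clk 28.88 pos [0.601  0.1807 0.1889] rot [3.14  0.    0.114] F [-0.41  0.71 -8.13] T [-0.006 -0.078 -0.015] open 0.0591
t 28.88 trans [0.363 1.187 0.121] ang [0.0003 0.     0.0181] rows>= 6.0
```

>>> {"name": "arm_command", "arguments": {"increments": [{"grip": -1, "translation": [0.06, 0.12, 0], "angular": [0, 0, 0.003]}, {"grip": -1, "translation": [0.12, 0.3, 0], "angular": [0, 0, 0.006]}, {"grip": -1, "translation": [0.2, 0.5, 0.03], "angular": [0, 0, 0.009]}, {"grip": -1, "translation": [0.27, 0.7, 0.06], "angular": [0, 0, 0.012]}, {"grip": -1, "translation": [0.33, 0.88, 0.09], "angular": [0, 0, 0.016]}, {"grip": -1, "translation": [0.36, 1, 0.12], "angular": [0, 0, 0.018]}, {"grip": -1, "translation": [0.36, 1, 0.12], "angular": [0, 0, 0.018]}, {"grip": -1, "translation": [0.36, 1, 0.12], "angular": [0, 0, 0.018]}]}}

```text
clock: 29.55
ee_pos: [0.6944, -0.0126, 0.1648]
eef_rot: [3.14, -0.001, -0.004]
wrist_force: [0.4, 0.8, -6.9]
opening: 0.0593
```

```bash
python3 -c "
from h import *
st();plan((.7,-.047,.165),0)"
```

```text
clk 29.55 pos [ 0.6944 -0.0126  0.1648] rot [ 3.14e+00 -1.00e-03 -4.00e-03] F [ 0.37  0.77 -6.9 ] T [ 0.065 -0.076 -0.032] open 0.0593
t 29.55 trans [ 0.029  0.172 -0.   ] ang [ 0.0003 -0.0002 -0.0006] rows>= 0.8
```

>>> {"name": "arm_command", "arguments": {"increments": [{"grip": -1, "translation": [0.015, 0.09, 0], "angular": [0, 0, 0]}, {"grip": -1, "translation": [0.03, 0.17, 0], "angular": [0, 0, 0]}, {"grip": -1, "translation": [0.03, 0.17, 0], "angular": [0, 0, 0]}, {"grip": -1, "translation": [0.03, 0.17, 0], "angular": [0, 0, 0]}, {"grip": -1, "translation": [0.03, 0.17, 0], "angular": [0, 0, 0]}, {"grip": -1, "translation": [0.03, 0.17, 0], "angular": [0, 0, 0]}, {"grip": -1, "translation": [0.03, 0.17, 0], "angular": [0, 0, 0]}, {"grip": -1, "translation": [0.03, 0.17, 0], "angular": [0, 0, 0]}]}}

```text
clock: 30.22
ee_pos: [0.7002, -0.0455, 0.1648]
eef_rot: [3.14, -0.001, -0.003]
wrist_force: [-0.3, 0.4, -6.7]
opening: 0.0595
```

```bash
python3 -c "
from h import *
for n in ('top','scene'):
    im=imaging.snapshot(n); cv2.imwrite(f'pics/{n}_end.png',im[:,:,::-1])
avg(6)"
```

```text
clk 30.57 pos [ 0.7   -0.047  0.165] pitch [-0.0012 -0.0011] F [-0.2   0.2  -6.45] Ty_case -0.0684 sd 0.036 eff [-21.251   0.048   0.04    0.   ] q [-0.49  0.79  0.84  1.75 -0.71  0.94 -0.93]
```

View pics/scene_end.png

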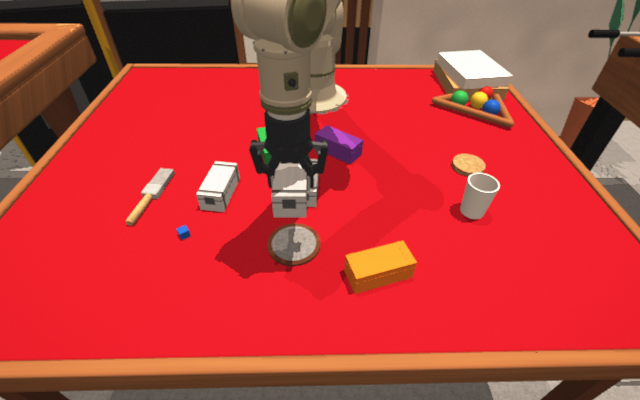

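View pics/top_end.png

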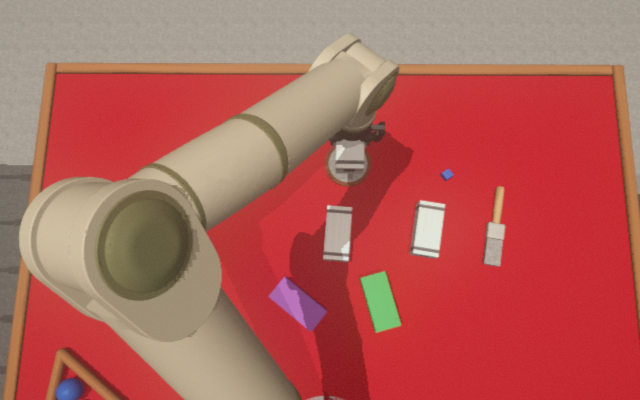

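```bash
python3 -c "
from h import *
from workcell import hand_in
st(); print(hand_in())"
```

```text
clk 30.57 pos [ 0.7003 -0.0467  0.1649] rot [ 3.14e+00 -1.00e-03 -4.00e-03] F [ 0.08  1.32 -6.91] T [ 0.022 -0.032  0.101] open 0.059
the job is handed in; nothing more can be done
None
```

The rattling case was the left one of the three. I handed the job in at about 30.6 s of the 72 s allowed, with that case still gripped, level, over the tray. `hand_in()` gave no verdict.

- **Finding it:** I rocked all three cases end over end by about ±0.4 rad.
    - **Right and middle cases:** I found no ball shift in either. The right case got only single torque readings, while the middle case's averaged torque scatter was about 0.03 N·m.
    - **Left case:** its torque scatter was 0.1–0.25 N·m in nearly every reading while it was being rocked. I rocked it both ways twice while it was lifted.
- **Silent cases:** both went back upright on their original spots.
- **Last checks:**
    - **Held case:** the tool was at (0.700, −0.047), against a measured tray centre of (0.697 to 0.703, −0.047). Its underside was about 0.155 m above the table. It was level within about 0.002 rad, with the fingers closed on 59 mm.
    - **Rest of the table:** the final pictures show both other cases upright. The brush and chalk look unmoved in both views, and the cup and coasters in the scene view only, because the arm hid them in the top view.
- **What disagreed:**
    - **Middle case:** its first rock was ambiguous because of sensor noise and a joint limit, so I repeated it farther out with averaged readings.
    - **Left case:** one level reading was too noisy to show which end the ball was at. The last ones (about −0.05 and −0.07 N·m) fit the ball resting at the −x end.

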